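Scrap two broken blanks through the sprung flap

ROBOT

A 6-joint arm with a two-finger parallel gripper is mounted at the origin on the work surface. World frame = base frame: x ahead of the robot, y to its left, z up, the work surface at z = 0. Lengths are in mm, angles in rad, forces in N, time in s.
With the tool pointing down it reaches from about 400 to 925 mm from the base axis. Payload 12.5 kg.
Tool frame: the origin (TCP) lies on the centre line of the jaws, within the pads' length; the fingertips stand 14 mm ahead of it and the grasp point (between the pads) lies 5 mm behind it; z points along the fingers, x is the direction in which the jaws open and shut, and the axes are right-handed (so a half turn about z gives the same grasp; the last joint's range is limited). The gripper opens to 95 mm and grips with 3 to 60 N. Pads are 20 mm wide; open, the fingers measure 119 mm over their backs; the gripper's body (75 mm by 180 mm) begins 59 mm behind the grasp point.
Start: joints at [-1.286, 0.491, 1.559, -0, 1.092, -0.106], TCP at [238.104, -577.886, 228.661] pointing down, gripper open.
Joint ranges: [-3.1, 3.1], [-0.84, 2.19], [0.05, 2.79], [-1.13, 4.28], [0.06, 2.93], [-2.69, 2.69]. Speed limits (rad/s): [2.22, 2.22, 2.79, 3.14, 3.14, 3.14].

INTERFACE

Orientations are given as [roll, pitch, yaw] about the fixed x, y, z axes, in that order (R = Rz(yaw) Ry(pitch) Rx(roll)).
In Python, from cell import state, read_camera, job_done gives the robot as it stands.
- The arm moves only by the shell command python3 -m handwheel 'ROWS'. ROWS is JSON, a list of rows, each an object of numbers: "hand": the finger opening in m, from 0 to 0.0951; "x", "y", "z": the shift along the world's x, y, z in m; "spin": the turn about the world's z in units of 5 degrees (1.0 is 5 degrees). In form: [{"hand": .., "x": .., "y": .., "z": .., "spin": ..}, ...]. A call has 1 to 20 rows; each row is the pose to reach, as a shift and turn from the pose commanded when the call began; what a row does not reach only later rows make up. A row lasts 1/12 s, in which the tool goes at most 41.7 mm and 7.16 degrees, less where a joint would pass 70% of its speed; a pose out of reach is approached as far as the arm can. A call with a gripper value outside its range is refused whole. The fingers move at their own pace and stop on an object; the grip force is fixed at half the most. Time passes only in rows, so rows that repeat a pose let the fingers close. It gives the time, the measured TCP pose, the force and the opening at its end, in the units of the state.
- state(): the state, without advancing time (a new reading comes with each control period).
- read_camera(name): name is "scene" or "top" or "wrist"; returns a dict with "img" (400x640x3 uint8, red, green, blue), "fx", "fy", "cx", "cy" (pixels), "T" (4x4, takes a point from camera to world coordinates). Camera axes: x right, y down, z forward; pixel columns grow to the right and rows downward; lengths in mm; the calibration is good to about 2 mm. A picture is of the moment at which its call begins. There is no depth.
- job_done(): hands the job in, once; it reports no verdict.
The state is a dict: "t": time; "joints": joint angles; "qvel": joint speeds; "tau": joint torques, N m; "eef_pos": TCP position; "tcp_rot": TCP orientation; "ft_force": force on the tool from outside, world axes, zero at the start; "moment": the same for the moment, N m; "opening": opening from 0.0 (shut) to 1.0 (fully open).
Only numpy, scipy, OpenCV 4.12 (cv2) and the standard library are available. Lean on these libraries where they do the work, as an engineer would, in place of code of your own. Each camera call takes 0.05 s, during which the arm holds its last target. There are 200 camera calls.

TASK

Push the two broken, L-shaped steel blanks along the deck of the scrap box until they lie on its sprung flap, and hold the flap open by its press bar so that they drop into the hidden bin (one at a time or together); then let the flap snap shut. Leave the whole square blank where it lies on the deck, and do not disturb the other things on the bench.

Things in the scene. Friction and masses are not known exactly. Their poses are not given: they have to be found in the camera images.
- scrapbox: Green sheet-steel scrap box fixed to the bench, 224 (x) by 295 (y) mm; deck and shut flap form its level top, 140 mm up. Origin on the bench, below the middle of the deck-flap seam; x away from the robot, y to its left (turned up to 0.22 rad), z up. Walls at both x sides stand 10 mm above the deck (inside x = -108 to 108 mm). Under deck and flap it is hollow: the hidden bin, 3 mm floor.
- deck (a point): Middle of the dark steel deck's top, the box's right part: box y = -161 to -2 mm, z = 140 mm; a bright hinge strip marks the seam; no lip at its right end. The three blanks start here in lanes side by side, at box x about -70, 0 and 70 mm and y -105 to -50 mm, within 0.3 rad of square; which is in which lane varies. A reject's missing quarter starts on its flap side (+y).
- flap_place (a point): Middle of the shut flap's top (this point stays when the flap opens): dark steel, box y = 3 to 103 mm, x = -106 to 106 mm, 1 mm lower than the deck. Beyond it a stop lip (y = 105 to 110 mm) stands 12 mm above the deck. A blank must lie wholly on the flap to slide off.
- flap (a joint): Flap angle: 0 shut (level), 1.0 rad fully open. Hinged at the seam (axis along box x at y = 0, z = 137 mm); the far edge swings down into the box, so that blanks on it slide off towards +y into the bin at about 0.8 rad or more. A spring shuts it when let go and holds it shut under the blanks' weight.
- press_bar (a point): Centre of the press bar: dark steel, round, 16 mm thick, 48 mm long along box x, 5 to 53 mm outside the near wall; rigid with the flap, 65 mm from its hinge axis. Shut: box x -141, y 57, z 168 mm. Pressed down it swings about that axis (y at most 65 mm) to y 57, z 106 mm at fully open. Takes about 4 N to start, 10 N at the end.
- reject_a_c (a point): A reject: a square steel blank with one quarter broken off, leaving an L of two 23 mm wide arms. The missing quarter (23 x 23 mm) is the one towards its own +x and +y; the point lies at the L's inner corner. Loose on the deck. Bright bare steel, 46 x 46 mm outline, 8 mm thick, about 0.1 kg. This point is the centre of the square outline, half-way up (4 mm above its underside); z up.
- reject_b_c (a point): A reject: a square steel blank with one quarter broken off, leaving an L of two 23 mm wide arms. The missing quarter (23 x 23 mm) is the one towards its own +x and +y; the point lies at the L's inner corner. Loose on the deck. Bright bare steel, 46 x 46 mm outline, 8 mm thick, about 0.1 kg. This point is the centre of the square outline, half-way up (4 mm above its underside); z up.
- good_c (a point): The whole blank, to be left on the deck: a full square with four small corner marks. Loose on the deck. Bright bare steel, 46 x 46 mm outline, 8 mm thick, about 0.13 kg. This point is the centre of the square outline, half-way up (4 mm above its underside); z up.
- tin: Bystander: a tin 72 mm across, 110 mm tall, standing on the bench on the right; origin at the centre of its underside.
- hammer: Bystander: a hammer lying on the bench on the left; origin underneath it.
- ornament: Bystander: a flat dark wire frame 188 mm square and 8 mm high, with a quarter fan inside, lying on the bench on the left; origin at its centre on the bench.
Not all that is in view belongs to the job. Leave any brown, green or pink look-alike of the part that bears reject_b_c alone.

How it is judged (in metres and radians):
On the way, in this order (a step that is already met when the one before it is completed fails the run):
1. a broken blank lies on the shut flap (((y of reject_a_c in the frame of scrapbox between 0.02 and 0.104 m and z of reject_a_c in the frame of scrapbox between 0.13 and 0.16 m and value of joint flap below 0.1 rad) or (y of reject_b_c in the frame of scrapbox between 0.02 and 0.104 m and z of reject_b_c in the frame of scrapbox between 0.13 and 0.16 m and value of joint flap below 0.1 rad))), for 0.1 s.
2. the flap is held open (value of joint flap above 0.6 rad), for 0.3 s.
At the end, for the whole second after the job is handed in: Both broken blanks lie at rest in the bin inside the scrap box (their centres lower than 75 mm above the bench), the flap is shut again (under 0.06 rad), and the whole blank still lies flat on the deck within 25 mm of where it was (z of reject_a_c in the frame of scrapbox between 0 and 0.075 m and x of reject_a_c in the frame of scrapbox between -0.112 and 0.112 m and y of reject_a_c in the frame of scrapbox between -0.161 and 0.134 m and linear speed of each of reject_a, reject_b below 0.03 m/s and z of reject_b_c in the frame of scrapbox between 0 and 0.075 m and x of reject_b_c in the frame of scrapbox between -0.112 and 0.112 m and y of reject_b_c in the frame of scrapbox between -0.161 and 0.134 m and value of joint flap below 0.06 rad and distance of good_c from where it was at the start of the episode below 0.025 m and angle between good_c's own z axis and vertical below 0.1 rad); the robot touches nothing.
It fails at once if a bystander on the bench was moved more than 30 mm (distance of any of tin, hammer, ornament from where it was at the start of the episode above 0.03 m).
It fails at once if the whole blank was moved more than 25 mm (distance of good_c from where it was at the start of the episode above 0.025 m).
It also fails if it takes over 67 s, if anything falls off the work surface, if the arm or the gripper's body presses on something with over 40 N, if the wrist force passes 120 N, or if a joint passes its speed limit or range.

## Working session

There is one attempt and no reset: what is moved stays moved. The work goes in short steps, Python scripts to look and compute and a shell command to move; the robot and the scene stay as the last step left them, time stands still between calls to the robot, and variables do not carry over. Pictures are saved under pics/ and viewed, about 8 in all and at most 12, crops included, and the job is handed in when it is done.

```bash
mkdir -p pics; ls
python3 - <<'E'
from cell import *
import cv2
s=state();print(s['t'],s['eef_pos'],s['tcp_rot'],s['opening'])
import numpy as np
for n in ['top','scene']:
    c=read_camera(n);cv2.imwrite(f'pics/{n}0.png',c['img'][:,:,::-1]);print(n,c['fx'],c['cx'],c['cy'],np.round(c['T'],3).tolist())
E
```

```text
pics
0.0 [ 238.01903315 -577.63969146  228.0397197 ] [-3.14148724e+00  1.14766822e-03 -1.18000780e+00] 0.9970445357799455
top 383.46702826461376 315.97821572532735 199.73669548052445 [[0.004, -0.995, 0.095, 477.169], [-1.0, -0.005, -0.003, -0.86], [0.004, -0.095, -0.995, 1361.666], [0.0, 0.0, 0.0, 1.0]]
scene 412.29339680954564 311.3667336513099 206.63796018132146 [[0.687, 0.63, -0.362, 977.315], [0.727, -0.6, 0.335, -335.202], [-0.006, -0.493, -0.87, 1040.617], [0.0, 0.0, 0.0, 1.0]]
```

View pics/top0.png

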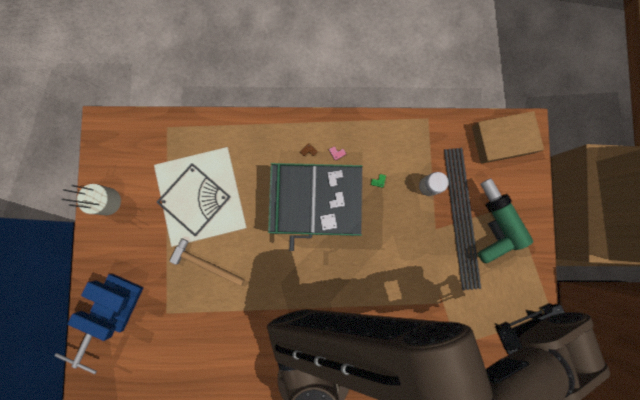

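View pics/scene0.png

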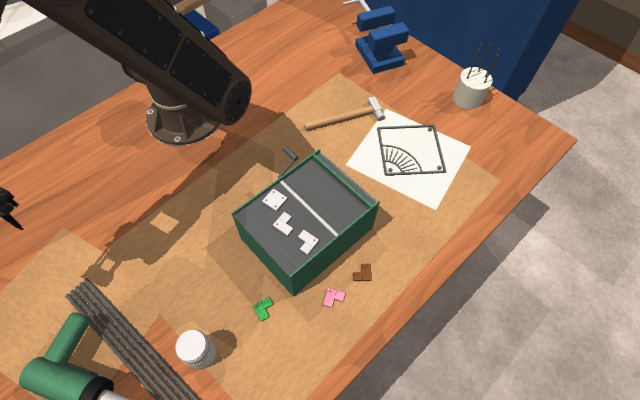

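The top view shows the box at about (317,200), with the seam at column 314, the whole square with corner marks at (329,222) and two bright L blanks at (338,200) and (335,178). The press bar is at (292,243). The green (378,181), pink (337,152) and brown (309,149) L's on the bench are look-alikes; they aren't bare steel or on the deck, so I'll leave them alone. Next I'll measure the blanks and confirm with an enlarged crop.

```bash
cat > h.py <<'E'
import numpy as np, cv2
from cell import *
def ray(c,uv,z):
    uv=np.atleast_2d(np.asarray(uv,float)); T=np.array(c['T'])
    d=np.c_[(uv[:,0]-c['cx'])/c['fx'],(uv[:,1]-c['cy'])/c['fy'],np.ones(len(uv))]@T[:3,:3].T
    return T[:3,3]+d*((z-T[2,3])/d[:,2])[:,None]
def proj(c,P):
    T=np.array(c['T']); q=(np.atleast_2d(P)-T[:3,3])@T[:3,:3]
    return np.c_[q[:,0]/q[:,2]*c['fx']+c['cx'],q[:,1]/q[:,2]*c['fy']+c['cy']]
def blobs(c,roi,z,thr=150,amin=20,amax=2000):
    x0,y0,x1,y1=roi; im=c['img'][y0:y1,x0:x1].astype(int)
    m=((im.min(2)>thr)&(im.max(2)-im.min(2)<45)).astype(np.uint8)
    out=[]
    for k in cv2.findContours(m,cv2.RETR_EXTERNAL,cv2.CHAIN_APPROX_NONE)[0]:
        a=cv2.contourArea(k)
        if amin<a<amax:
            r=cv2.minAreaRect(ray(c,k[:,0]+[x0,y0],z)[:,:2].astype(np.float32))
            out.append((np.round(r[0],1),np.round(r[1],1),round(r[2],1),a,k[:,0].mean(0).round(1)+[x0,y0]))
    return out
def crop(c,roi,s,name):
    x0,y0,x1,y1=roi
    cv2.imwrite(name,cv2.resize(c['img'][y0:y1,x0:x1,::-1],None,fx=s,fy=s,interpolation=cv2.INTER_CUBIC))
E
python3 - <<'E'
from h import *
c=read_camera('top')
for b in blobs(c,(260,150,375,250),148,140):print(*b)
d=read_camera('scene')
for b in blobs(d,(230,145,385,295),148,140):print(*b)
a=cv2.resize(c['img'][145:255,260:395],None,fx=5,fy=5,interpolation=cv2.INTER_CUBIC)
cv2.imwrite('pics/t1.png',a[:,:,::-1])
g=c['img'].astype(int)
m=((g[:,:,1]-g[:,:,0]>12)).astype(np.uint8); m[:, :262]=0;m[:,368:]=0;m[:150]=0;m[255:]=0
k=max(cv2.findContours(m,cv2.RETR_EXTERNAL,cv2.CHAIN_APPROX_NONE)[0],key=len)
print(cv2.minAreaRect(ray(c,k[:,0],150)[:,:2].astype(np.float32)))
E
```

```text
[524.8 -44.1] [44.6 46.4] 10.5 181.5 [328.3 221.5]
[594.8 -68.9] [44.1 46.2] 9.7 126.5 [337.1 200.4]
[664.1 -67.1] [44.5 45.4] 9.8 121.0 [334.2 176.9]
[596.3   3.7] [  7.5 204.7] 88.8 72.0 [313.3 199. ]
[663.8 -67. ] [46.1 47.7] 10.9 237.0 [306.9 241.4]
[594.6 -68.6] [46.9 47. ] 10.7 219.5 [283.5 223.4]
[524.3 -44. ] [46.5 46.9] 10.1 272.0 [274. 199.]
[599.5   1.6] [  9.3 210.2] 88.7 217.5 [308.7 207.9]
[616.1 226.6] [113.3 103.6] 14.4 881.0 [369.4 162.5]
((596.3648681640625, -1.407745361328125), (290.1983642578125, 224.29776000976562), 88.78387451171875)
```

View pics/t1.png

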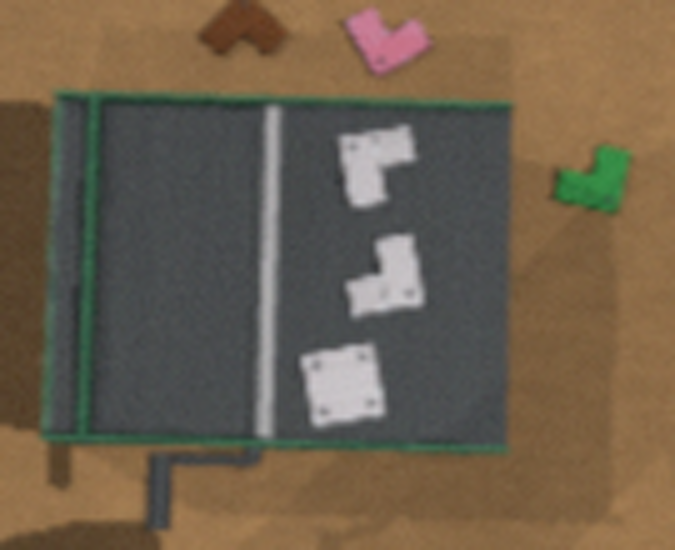

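The enlarged crop confirms it. The whole square with four marks is in the near lane at crop (343,385). The L's are at (390,280), with its missing quarter towards the flap, and (375,165), with its missing quarter away from the flap and towards the robot. That second one disagrees with the task note, so I'll push it by its arm end. The two views agree to about 1 mm, and the box yaw is about -1.2°, with its origin near (597.5, 3).

I'll start with the far L, fingers shut and square to its arm end.

```bash
python3 -m handwheel '[{"hand":0,"x":0.444,"y":0.468,"z":0,"spin":15.6},{"hand":0,"x":0.444,"y":0.468,"z":0,"spin":15.6},{"hand":0,"x":0.444,"y":0.468,"z":0,"spin":15.6},{"hand":0,"x":0.444,"y":0.468,"z":0,"spin":15.6},{"hand":0,"x":0.444,"y":0.468,"z":0,"spin":15.6},{"hand":0,"x":0.444,"y":0.468,"z":0,"spin":15.6},{"hand":0,"x":0.444,"y":0.468,"z":0,"spin":15.6},{"hand":0,"x":0.444,"y":0.468,"z":0,"spin":15.6},{"hand":0,"x":0.444,"y":0.468,"z":0,"spin":15.6},{"hand":0,"x":0.444,"y":0.468,"z":0,"spin":15.6},{"hand":0,"x":0.444,"y":0.468,"z":0,"spin":15.6},{"hand":0,"x":0.444,"y":0.468,"z":0,"spin":15.6},{"hand":0,"x":0.444,"y":0.468,"z":0,"spin":15.6},{"hand":0,"x":0.444,"y":0.468,"z":0,"spin":15.6},{"hand":0,"x":0.444,"y":0.468,"z":0,"spin":15.6},{"hand":0,"x":0.444,"y":0.468,"z":0,"spin":15.6},{"hand":0,"x":0.444,"y":0.468,"z":0,"spin":15.6},{"hand":0,"x":0.444,"y":0.468,"z":0,"spin":15.6},{"hand":0,"x":0.444,"y":0.468,"z":0,"spin":15.6},{"hand":0,"x":0.444,"y":0.468,"z":0,"spin":15.6}]'
```

```text
t: 1.87
eef_pos: [681.4, -110.9, 228.7]
tcp_rot: [3.142, 0.0, 0.18]
ft_force: [0.1, -0.7, 0.2]
opening: 0.007
```

```bash
python3 -m handwheel '[{"hand":0,"x":0,"y":0,"z":-0.03,"spin":0},{"hand":0,"x":0,"y":0,"z":-0.055,"spin":0},{"hand":0,"x":0,"y":0,"z":-0.072,"spin":0},{"hand":0,"x":0,"y":0,"z":-0.072,"spin":0}]'
python3 - <<'E'
from h import *
w=read_camera('wrist')['img']; s=read_camera('scene')['img']
a=cv2.resize(w,None,fx=.62,fy=.62); b=cv2.resize(s[130:310,200:400],None,fx=2,fy=2,interpolation=cv2.INTER_CUBIC)
h=max(a.shape[0],b.shape[0]); f=lambda i:np.pad(i,((0,h-i.shape[0]),(0,0),(0,0)))
cv2.imwrite('pics/w1.png',np.hstack([f(a),f(b)])[:,:,::-1])
E
```

```text
t: 2.2
eef_pos: [681.1, -111.2, 155.5]
tcp_rot: [-3.141, 0.001, 0.18]
ft_force: [-0.4, -0.2, 1.3]
opening: 0.003
```

View pics/w1.png

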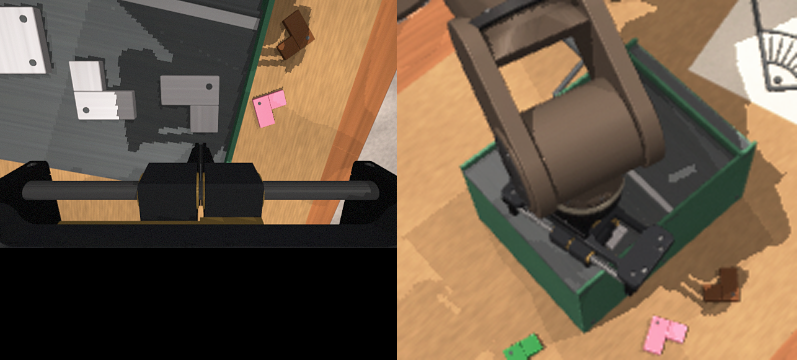

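The shut fingers sit right behind the far L's arm end, with the tip at (200,150) and the arm end at (204,132). Now I push along its normal.

```bash
python3 -m handwheel '[{"hand":0,"x":-0.001,"y":0.006,"z":0,"spin":0},{"hand":0,"x":-0.002,"y":0.012,"z":0,"spin":0},{"hand":0,"x":-0.003,"y":0.018,"z":0,"spin":0},{"hand":0,"x":-0.005,"y":0.025,"z":0,"spin":0},{"hand":0,"x":-0.006,"y":0.032,"z":0,"spin":0},{"hand":0,"x":-0.007,"y":0.039,"z":0,"spin":0},{"hand":0,"x":-0.0085,"y":0.046,"z":0,"spin":0},{"hand":0,"x":-0.010,"y":0.053,"z":0,"spin":0},{"hand":0,"x":-0.011,"y":0.060,"z":0,"spin":0},{"hand":0,"x":-0.0125,"y":0.067,"z":0,"spin":0}]'
python3 - <<'E'
from h import *
w=read_camera('wrist')['img']
cv2.imwrite('pics/w2.png',cv2.resize(w[:260],None,fx=.6,fy=.6)[:,:,::-1])
E
```

```text
t: 3.13
eef_pos: [669.6, -42.1, 156.7]
tcp_rot: [3.142, -0.0, 0.181]
ft_force: [0.3, -0.6, 1.1]
opening: 0.006
```

View pics/w2.png

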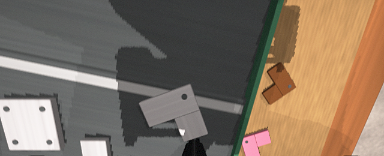

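The L has turned about 20° anticlockwise: its top edge in the view runs from (138,105) to (190,85). The fingertip is narrower than I assumed. I'll measure where it lies now and then push from inside the notch corner, which is stable.

Run:
```python
from h import *
w=read_camera('wrist'); im=w['img']; print(w['fx'],np.round(w['T'],2).tolist())
for p in [(320,160),(300,180),(270,120),(330,210),(260,160)]: print(p,im[p[1],p[0]])
g=im.astype(int); m=((g.min(2)>85)&(g.max(2)-g.min(2)<25)).astype(np.uint8)
m=cv2.morphologyEx(m,cv2.MORPH_OPEN,np.ones((5,5)))
for k in cv2.findContours(m,cv2.RETR_EXTERNAL,cv2.CHAIN_APPROX_NONE)[0]:
    a=cv2.contourArea(k)
    if a>800:
        q=cv2.approxPolyDP(k,8,True)[:,0]
        print(a,q.tolist(),ray(w,q,148)[:,:2].round(0).tolist())
```

```text
336.01242229904125 [[0.98, 0.17, 0.05, 654.49], [0.18, -0.94, -0.28, 36.93], [0.0, 0.28, -0.96, 311.28], [0.0, 0.0, 0.0, 1.0]]
(320, 160) [149 142 143]
(300, 180) [144 139 137]
(270, 120) [58 59 59]
(330, 210) [134 132 129]
(260, 160) [109 103 103]
3130.5 [[95, 332], [100, 355], [153, 355], [131, 343], [225, 355], [220, 323], [152, 323], [143, 336], [132, 331], [130, 344]] [[549.0, -113.0], [552.0, -129.0], [582.0, -123.0], [569.0, -117.0], [624.0, -115.0], [619.0, -94.0], [581.0, -101.0], [576.0, -111.0], [570.0, -108.0], [569.0, -118.0]]
49556.0 [[0, 88], [1, 283], [69, 253], [85, 291], [104, 290], [110, 277], [132, 281], [129, 290], [223, 291], [214, 271], [181, 274], [180, 234], [142, 234], [143, 225], [185, 229], [189, 265], [301, 261], [309, 235], [345, 222], [331, 180], [391, 192], [404, 184], [326, 164], [315, 141], [276, 154]] [[507.0, 15.0], [499.0, -90.0], [536.0, -65.0], [544.0, -87.0], [554.0, -84.0], [557.0, -75.0], [569.0, -76.0], [568.0, -82.0], [619.0, -73.0], [613.0, -62.0], [595.0, -67.0], [593.0, -43.0], [574.0, -47.0], [574.0, -42.0], [595.0, -40.0], [599.0, -60.0], [658.0, -47.0], [660.0, -32.0], [677.0, -21.0], [665.0, -0.0], [696.0, -1.0], [702.0, 4.0], [661.0, 7.0], [654.0, 17.0], [636.0, 7.0]]
19745.0 [[0, 26], [0, 83], [188, 122], [203, 76], [273, 95], [200, 33], [181, 0], [93, 0], [66, 12], [94, 23]] [[509.0, 42.0], [507.0, 17.0], [593.0, 15.0], [599.0, 37.0], [631.0, 35.0], [596.0, 55.0], [587.0, 66.0], [549.0, 59.0], [538.0, 52.0], [550.0, 50.0]]
```

Its centre is now about (646,-14) with yaw about 31°. The side measures 44 mm, which fits. I'll back off, turn the tool to match, enter the notch corner and push on.

```bash
python3 -m handwheel '[{"hand":0,"x":0.001,"y":-0.015,"z":0,"spin":0},{"hand":0,"x":-0.018,"y":-0.016,"z":0,"spin":1.4},{"hand":0,"x":-0.033,"y":-0.013,"z":0,"spin":2.8},{"hand":0,"x":-0.033,"y":-0.013,"z":0,"spin":4.1},{"hand":0,"x":-0.0325,"y":-0.008,"z":0,"spin":4.1},{"hand":0,"x":-0.0305,"y":0,"z":0,"spin":4.1},{"hand":0,"x":-0.0285,"y":0.008,"z":0,"spin":4.1},{"hand":0,"x":-0.0275,"y":0.014,"z":0,"spin":4.1},{"hand":0,"x":-0.0265,"y":0.021,"z":0,"spin":4.1},{"hand":0,"x":-0.0255,"y":0.028,"z":0,"spin":4.1},{"hand":0,"x":-0.0245,"y":0.035,"z":0,"spin":4.1},{"hand":0,"x":-0.0235,"y":0.042,"z":0,"spin":4.1},{"hand":0,"x":-0.0225,"y":0.049,"z":0,"spin":4.1},{"hand":0,"x":-0.0215,"y":0.056,"z":0,"spin":4.1}]'
python3 - <<'E'
from h import *
w=read_camera('wrist')
cv2.imwrite('pics/w3.png',cv2.resize(w['img'][:260],None,fx=.6,fy=.6)[:,:,::-1])
E
```

```text
t: 4.4
eef_pos: [648.2, 13.9, 156.6]
tcp_rot: [-3.142, -0.0, 0.539]
ft_force: [-0.6, -0.4, 0.2]
opening: 0.004
```

View pics/w3.png

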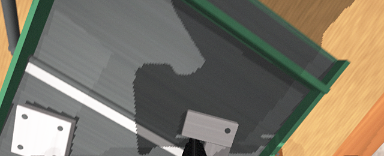

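The L is seated square on the finger at (210,130) and moving well. I'll continue onto the flap, then back off and raise.

```bash
python3 -m handwheel '[{"hand":0,"x":0.001,"y":0.007,"z":0,"spin":0},{"hand":0,"x":0.002,"y":0.014,"z":0,"spin":0},{"hand":0,"x":0.003,"y":0.020,"z":0,"spin":0},{"hand":0,"x":0.004,"y":0.025,"z":0,"spin":0},{"hand":0,"x":0.0045,"y":0.028,"z":0,"spin":0},{"hand":0,"x":0.0045,"y":0.028,"z":0,"spin":0},{"hand":0,"x":0.003,"y":0.014,"z":0,"spin":0},{"hand":0,"x":0.003,"y":0.010,"z":0.035,"spin":-1.4},{"hand":0,"x":-0.02,"y":-0.02,"z":0.05,"spin":-2.8},{"hand":0,"x":-0.04,"y":-0.05,"z":0.05,"spin":-4.2},{"hand":0,"x":-0.05,"y":-0.085,"z":0.05,"spin":-5.6},{"hand":0.02,"x":-0.05,"y":-0.12,"z":0.05,"spin":-6.4},{"hand":0.02,"x":-0.05,"y":-0.12,"z":0.05,"spin":-6.4},{"hand":0.02,"x":-0.05,"y":-0.12,"z":0.05,"spin":-6.4}]'
python3 - <<'E'
from h import *
w=read_camera('wrist'); im=w['img']
a=cv2.resize(im,None,fx=.62,fy=.62); b=read_camera('top')['img'][145:255,260:395]; b=cv2.resize(b,None,fx=2.25,fy=2.25)
cv2.imwrite('pics/w4.png',np.hstack([a[:247],b[:247]])[:,:,::-1])
c=read_camera('top')
for q in blobs(c,(260,150,375,250),148,90):print(*q)
E
```

```text
t: 5.62
eef_pos: [597.6, -109.5, 206.7]
tcp_rot: [3.142, -0.0, -0.023]
ft_force: [0.4, 0.4, 0.0]
opening: 0.16
[520.9   5.6] [60.   9.5] 0.3 38.5 [312.6 222.9]
[656.6  56.4] [43.4 42.2] 16.4 100.0 [295.6 179.2]
```

View pics/w4.png

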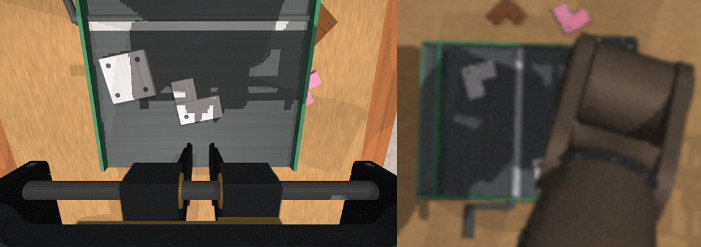

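The first L lies on the flap at about (656,56), box y about 55. The fingertips look thin, roughly 6 mm each. I'll open to 24 mm, drop in behind the middle L and push it with two contacts either side of its centre of mass.

```bash
python3 -m handwheel '[{"hand":0.024,"x":-0.005,"y":-0.007,"z":0,"spin":0},{"hand":0.024,"x":-0.005,"y":-0.007,"z":-0.03,"spin":0},{"hand":0.024,"x":-0.005,"y":-0.007,"z":-0.05,"spin":0},{"hand":0.024,"x":-0.005,"y":-0.007,"z":-0.05,"spin":0},{"hand":0.024,"x":-0.005,"y":0,"z":-0.05,"spin":0},{"hand":0.024,"x":-0.005,"y":0.006,"z":-0.05,"spin":0},{"hand":0.024,"x":-0.005,"y":0.012,"z":-0.05,"spin":0},{"hand":0.024,"x":-0.005,"y":0.018,"z":-0.05,"spin":0},{"hand":0.024,"x":-0.005,"y":0.024,"z":-0.05,"spin":0},{"hand":0.024,"x":-0.005,"y":0.030,"z":-0.05,"spin":0},{"hand":0.024,"x":-0.005,"y":0.036,"z":-0.05,"spin":0},{"hand":0.024,"x":-0.005,"y":0.042,"z":-0.05,"spin":0},{"hand":0.024,"x":-0.005,"y":0.048,"z":-0.05,"spin":0},{"hand":0.024,"x":-0.005,"y":0.054,"z":-0.05,"spin":0}]'
python3 - <<'E'
from h import *
w=read_camera('wrist')
cv2.imwrite('pics/w5.png',cv2.resize(w['img'][:300],None,fx=.6,fy=.6)[:,:,::-1])
E
```

```text
t: 6.93
eef_pos: [593.2, -52.4, 156.8]
tcp_rot: [3.141, -0.0, -0.019]
ft_force: [0.7, -1.8, 1.4]
opening: 0.253
```

View pics/w5.png

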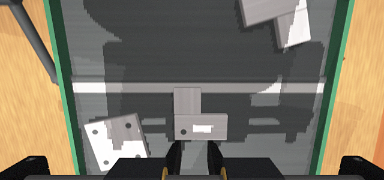

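Both fingers are flush on the middle L at (200,125), and the square at (117,140) is untouched. I'll finish the push, retreat and lift, and measure the press bar from the first two pictures.

```bash
python3 -m handwheel '[{"hand":0.024,"x":0,"y":0.007,"z":0,"spin":0},{"hand":0.024,"x":0,"y":0.014,"z":0,"spin":0},{"hand":0.024,"x":0,"y":0.021,"z":0,"spin":0},{"hand":0.024,"x":0,"y":0.028,"z":0,"spin":0},{"hand":0.024,"x":0,"y":0.035,"z":0,"spin":0},{"hand":0.024,"x":0,"y":0.042,"z":0,"spin":0},{"hand":0.024,"x":0,"y":0.049,"z":0,"spin":0},{"hand":0.024,"x":0,"y":0.056,"z":0,"spin":0},{"hand":0.024,"x":0,"y":0.063,"z":0,"spin":0},{"hand":0.024,"x":0,"y":0.070,"z":0,"spin":0},{"hand":0.024,"x":0,"y":0.076,"z":0,"spin":0},{"hand":0.024,"x":0,"y":0.077,"z":0,"spin":0},{"hand":0.024,"x":0,"y":0.065,"z":0,"spin":0},{"hand":0,"x":0,"y":0.062,"z":0.035,"spin":0},{"hand":0,"x":0,"y":0.03,"z":0.06,"spin":0},{"hand":0,"x":-0.0,"y":-0.01,"z":0.08,"spin":0},{"hand":0,"x":0,"y":-0.03,"z":0.08,"spin":0},{"hand":0,"x":0,"y":-0.03,"z":0.08,"spin":0}]'
python3 - <<'E'
from h import *
P={}
for n,(x0,y0,x1,y1) in dict(top=(284,238,300,254),scene=(278,144,300,164)).items():
    c=read_camera(n); im=cv2.imread(f'pics/{n}0.png')
    h=cv2.cvtColor(im,cv2.COLOR_BGR2HSV)[y0:y1,x0:x1]
    m=((h[:,:,1]<70)&(h[:,:,2]<110)).astype(np.uint8)
    print(n);print('\n'.join(''.join('.#'[v] for v in r) for r in m))
    v,u=np.nonzero(m); print(u.mean()+x0,v.mean()+y0, ray(c,[u.mean()+x0,v.mean()+y0],168))
    print('expected px',proj(c,[[457.7,63,168]]))
c=read_camera('wrist')
cv2.imwrite('pics/w6.png',cv2.resize(c['img'],None,fx=.8,fy=.8)[:,:,::-1])
E
```

```text
t: 8.48
eef_pos: [593.3, -87.7, 238.1]
tcp_rot: [3.14, -0.003, -0.023]
ft_force: [-0.1, 0.1, -1.1]
opening: 0.008
top
......####......
......####......
......####......
......####......
......####......
......####......
......####......
......####......
......####......
......####......
......####......
......####......
......###.......
................
................
................
291.47058823529414 243.88235294117646 [[453.79022937  70.19918351 168.        ]]
expected px [[293.81149575 242.62008943]]
scene
......................
......................
.......##.............
......####............
.....######...........
.....#######..........
.....########.........
......########........
.......#########......
........#########.....
.........#########....
...........########...
...........####.####..
.............#######..
.............#######..
..............#####...
..............####....
..............##......
............###.......
...........###........
290.11009174311926 153.89908256880733 [[459.72119583  69.9224629  168.        ]]
expected px [[287.62997884 154.91992134]]
```

View pics/w6.png

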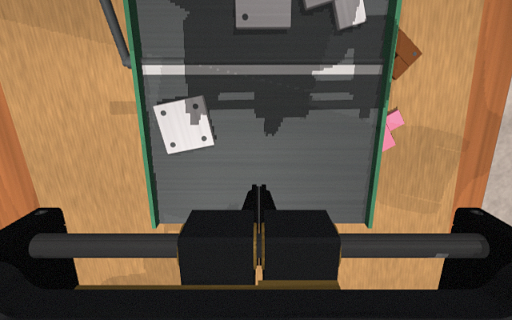

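The wrist view shows both L's beyond the hinge strip, at (263,12) and (340,10), with the square at (183,125). Both cameras put the press bar at y about 70, and the lip and deck ends agree on a box origin y of about 8 (the strip sits on the deck side). So both L's are wholly on the flap, by about 14 mm or more. I'll move over the bar with the fingers shut, TCP at (457,74).

```bash
python3 -m handwheel '[{"hand":0,"x":-0.03,"y":0.03,"z":0,"spin":0},{"hand":0,"x":-0.06,"y":0.06,"z":0,"spin":0},{"hand":0,"x":-0.09,"y":0.09,"z":0,"spin":0},{"hand":0,"x":-0.12,"y":0.125,"z":0,"spin":0},{"hand":0,"x":-0.136,"y":0.157,"z":0,"spin":0},{"hand":0,"x":-0.136,"y":0.157,"z":-0.02,"spin":0},{"hand":0,"x":-0.136,"y":0.157,"z":-0.03,"spin":0},{"hand":0,"x":-0.136,"y":0.157,"z":-0.03,"spin":0}]'
python3 - <<'E'
from h import *
c=read_camera('wrist'); s=read_camera('scene')
cv2.imwrite('pics/w7.png',np.hstack([cv2.resize(c['img'],None,fx=.62,fy=.62)[:240],cv2.resize(s['img'][120:240,220:400],None,fx=2,fy=2)[:240]])[:,:,::-1])
E
```

```text
t: 9.3
eef_pos: [455.7, 75.5, 205.0]
tcp_rot: [3.142, 0.003, -0.017]
ft_force: [-0.5, 0.7, 0.4]
opening: 0.003
```

View pics/w7.png

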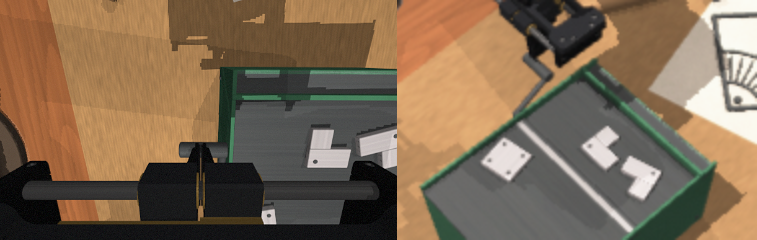

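The fingers stand over the middle of the bar (tip at (201,150), bar from 180 to 225), and the right half shows both L's clear of the strip on the flap. Now I press.

```bash
python3 -m handwheel '[{"hand":0,"x":0,"y":0,"z":-0.01,"spin":0},{"hand":0,"x":0,"y":0,"z":-0.016,"spin":0},{"hand":0,"x":0,"y":0,"z":-0.022,"spin":0},{"hand":0,"x":0,"y":0,"z":-0.028,"spin":0}]'; python3 -m handwheel '[{"hand":0,"x":0,"y":0,"z":-0.006,"spin":0},{"hand":0,"x":0,"y":0,"z":-0.012,"spin":0},{"hand":0,"x":0,"y":0,"z":-0.018,"spin":0},{"hand":0,"x":0,"y":0,"z":-0.024,"spin":0},{"hand":0,"x":0,"y":0,"z":-0.030,"spin":0},{"hand":0,"x":0,"y":0,"z":-0.036,"spin":0},{"hand":0,"x":0,"y":0,"z":-0.042,"spin":0},{"hand":0,"x":0,"y":0,"z":-0.047,"spin":0},{"hand":0,"x":0,"y":0,"z":-0.047,"spin":0},{"hand":0,"x":0,"y":0,"z":-0.047,"spin":0},{"hand":0,"x":0,"y":0,"z":-0.047,"spin":0},{"hand":0,"x":0,"y":0,"z":-0.047,"spin":0},{"hand":0,"x":0,"y":0,"z":-0.047,"spin":0},{"hand":0,"x":0,"y":0,"z":-0.047,"spin":0},{"hand":0,"x":0,"y":0,"z":-0.047,"spin":0},{"hand":0,"x":0,"y":0,"z":-0.047,"spin":0},{"hand":0,"x":0,"y":0,"z":-0.047,"spin":0},{"hand":0,"x":0,"y":0,"z":-0.047,"spin":0}]'
python3 - <<'E'
from h import *
c=read_camera('wrist'); s=read_camera('scene')
cv2.imwrite('pics/w8.png',np.hstack([cv2.resize(c['img'],None,fx=.62,fy=.62)[:240],cv2.resize(s['img'][120:240,220:400],None,fx=2,fy=2)[:240]])[:,:,::-1])
E
```

```text
t: 9.73
eef_pos: [457.7, 74.4, 179.0]
tcp_rot: [-3.141, -0.001, -0.02]
ft_force: [0.4, 4.4, 6.0]
opening: 0.001
t: 11.23
eef_pos: [457.9, 73.6, 132.5]
tcp_rot: [3.141, -0.002, -0.02]
ft_force: [-1.1, -2.8, 10.3]
opening: 0.004
```

View pics/w8.png

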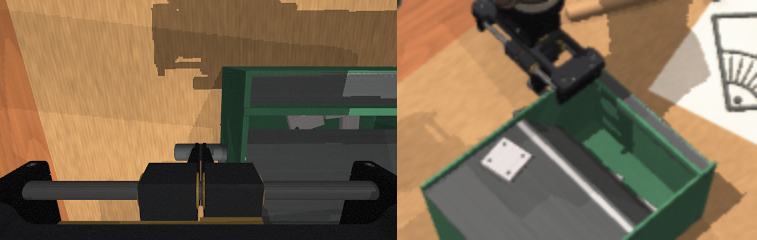

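The flap is open at about 10 N. It is empty in both halves of the picture, the L's are down in the bin at (305,122) and (350,118), and the square is in place at (507,160). I'll release, lift clear, and look again.

```bash
python3 -m handwheel '[{"hand":0,"x":0,"y":0,"z":0,"spin":0},{"hand":0,"x":0,"y":0,"z":0,"spin":0},{"hand":0,"x":0,"y":0,"z":0.02,"spin":0},{"hand":0,"x":0,"y":0,"z":0.05,"spin":0},{"hand":0,"x":0,"y":0,"z":0.085,"spin":0},{"hand":0,"x":0,"y":0,"z":0.12,"spin":0},{"hand":0,"x":0,"y":-0.02,"z":0.15,"spin":0},{"hand":0,"x":0,"y":-0.06,"z":0.17,"spin":0},{"hand":0,"x":0,"y":-0.10,"z":0.17,"spin":0},{"hand":0,"x":0,"y":-0.14,"z":0.17,"spin":0},{"hand":0,"x":0,"y":-0.18,"z":0.17,"spin":0},{"hand":0,"x":0,"y":-0.22,"z":0.17,"spin":0},{"hand":0,"x":0,"y":-0.26,"z":0.17,"spin":0},{"hand":0,"x":0,"y":-0.30,"z":0.17,"spin":0},{"hand":0,"x":0,"y":-0.30,"z":0.17,"spin":0},{"hand":0,"x":0,"y":-0.30,"z":0.17,"spin":0},{"hand":0,"x":0,"y":-0.30,"z":0.17,"spin":0},{"hand":0,"x":0,"y":-0.30,"z":0.17,"spin":0}]'
python3 - <<'E'
from h import *
c=read_camera('top'); s=read_camera('scene')
for q in blobs(c,(260,150,375,250),148,120):print('top',*q)
for q in blobs(s,(230,145,385,295),148,140):print('scene',*q)
a=cv2.resize(c['img'][145:255,260:395],None,fx=2.8,fy=2.8)[:300]; b=cv2.resize(s['img'][130:300,200:400],None,fx=2,fy=2)[:300]
cv2.imwrite('pics/f.png',np.hstack([a,b])[:,:,::-1])
print(state()['ft_force'],state()['qvel'])
E
```

```text
t: 12.83
eef_pos: [457.1, -225.0, 301.8]
tcp_rot: [-3.141, -0.0, -0.019]
ft_force: [-0.2, 0.3, -0.2]
opening: 0.005
top [645.4   2.1] [  8.9 112.8] 88.3 63.0 [313.7 184. ]
scene [647.6   0.9] [  9.1 113.9] 87.8 123.5 [321.2 219.9]
scene [616.1 226.6] [113.3 103.6] 14.4 883.0 [369.4 162.5]
[0.46927381 0.25000884 0.06499311] [ 0.00263737  0.00115378 -0.00251482  0.00053616 -0.00109561 -0.00211062]
```

View pics/f.png

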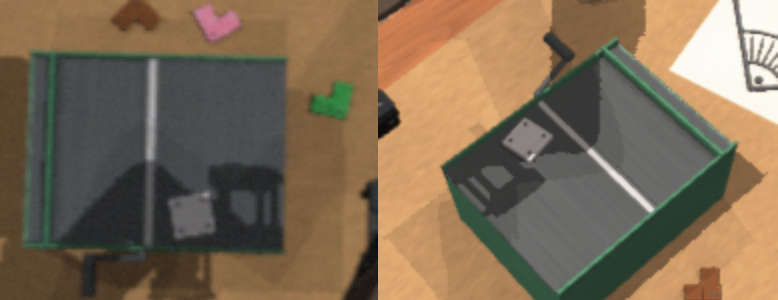

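The flap is shut and empty, the bar is back up, and the square lies in shadow on the deck. One numeric check of the square and bar, then hand in.

Run:
```python
from h import *
c=read_camera('top'); s=read_camera('scene')
for q in blobs(c,(317,205,345,237),148,80,80):print('top',*q)
for q in blobs(s,(255,180,292,216),148,80,120):print('scene',*q)
h=cv2.cvtColor(c['img'],cv2.COLOR_RGB2HSV)[238:254,284:300]
v,u=np.nonzero((h[:,:,1]<70)&(h[:,:,2]<110)); print('bar',u.mean()+284,v.mean()+238)
job_done()
```

```text
top [525.6 -43.5] [46.2 45.9] 9.6 174.5 [328.1 221.2]
scene [542.8 -45.3] [53.4 90.3] 86.4 409.0 [278.6 204.5]
bar 291.25925925925924 243.92592592592592
the job is handed in; nothing more can be done
```

I pushed both L-shaped blanks onto the flap and held it open with the press bar at about 10 N. Both dropped into the bin and the flap shut again. The job was handed in about 13 s into the 67 s allowed.

**Pushing:** The far L turned about 20° during the first push, so I backed off and pushed it the rest of the way from inside its notch. The middle L went straight over with two fingers.

**Last checks:**
- **Flap:** both views show it empty and shut. The press bar is back within 0.3 px of where it started.
- **Whole blank:** the top view has it at (525.6, -43.5), against (524.8, -44.1) at the start, so it moved about 1 mm.
- **Bystanders:** the arm stayed clear of the tin, hammer and ornament, but I did not measure them afterwards.
- **Blanks in the bin:** I saw them in the bin while the flap was open. With the flap shut I could not check that they lie at rest.

**What disagreed:**
- **Scene check of the whole blank:** the final scene-camera measurement was spoilt by shadow; it gave a 53 x 90 mm blob. Only the top view confirms the blank's position.
- **Missing quarter:** the far L's missing quarter faced away from the flap, not towards it as the description says.
- **Hinge strip:** it measured about 5 mm towards the deck from the seam position implied by the bar, lip and deck end.

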